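# File a case into the packed row

## Robot

A 6-joint arm with a two-finger parallel gripper is mounted at the origin on a cart in front of the work surface, level with it; the furniture and walls round the work are solid. World frame = base frame: x ahead of the robot, y to its left, z up, the work surface at z = 0. Lengths are in m, angles in rad, forces in N, time in s.
With the tool pointing down it reaches from about 0.325 to 0.9 m from the base axis. Payload 6.1 kg.
Tool frame: the origin (TCP) lies midway between the tips of the shut fingers; the grasp point (between the pads) lies 19 mm behind it; z points along the fingers, y is the line along which they close (so a half turn about z gives the same grasp; the last joint's range is limited). The gripper opens to 87 mm and grips with 3 to 60 N. Pads are 19 mm wide; open, the fingers measure 117 mm over their backs; the gripper's body (75 mm by 190 mm) begins 51 mm behind the grasp point.
Start: joints at [1.178, 0.22, 1.526, -0, 1.395, -0.126], TCP at [0.165, 0.603, 0.223] pointing down, gripper open.
Joint ranges: [-2.98, 2.98], [-0.91, 2.08], [0.09, 2.57], [-1.24, 4.39], [0.2, 2.65], [-2.68, 2.68]. Speed limits (rad/s): [2.57, 2.57, 3.01, 3.14, 3.14, 3.14].

## Interface

Orientations are given as a unit quaternion [x, y, z, w].
In Python, from plant import * gives the robot as it stands.
- The arm moves only by the tool arm_command, never from a script. Its argument "series" is a list that holds one entry, the list of rows, each a list of 7 numbers: the turn, a rotation vector about the tool's x, y, z in rad, then the shift along the tool's x, y, z in mm, then the opening in per cent of the stroke, from 0 (shut) to 100 (fully open). A call has 1 to 10 rows; each row is the pose to reach, as a shift and turn from the pose commanded when the call began, along the tool's axes at that moment; what a row does not reach only later rows make up. A row lasts 1/8 s, in which the tool goes at most 62.5 mm and 10.7 degrees, less where a joint would pass 70% of its speed; a pose out of reach is approached as far as the arm can. A call with a gripper value outside its range is refused whole. The fingers move at their own pace and stop on an object; "squeeze" is the grip in N (left out, the last holds). Time passes only in rows, so rows that repeat a pose let the fingers close. It gives the time, the measured TCP pose, the force, the opening and the grip force at its end, in the units of the state.
- get_state(): the state, without advancing time (a new reading comes with each control period).
- read_camera(name): name is "scene" or "top" or "wrist"; returns a dict with "img" (480x640x3 uint8, blue, green, red), "depth" (480x640 float32, m along the optical axis (not along the pixel's ray), 0 where there is no reading), "intrinsics" (3x3 intrinsics, pixels), "distortion" ([k1, k2, p1, p2, k3] as OpenCV has them; the pictures are not rectified), "rvec" (rotation vector, rad) and "tvec" (3), from world to camera coordinates, as OpenCV has them; the wrist camera has in their place "tool_from_camera" (4x4, takes a point from camera to tool coordinates, whose origin is the TCP and whose axes are the flange's). Camera axes: x right, y down, z forward; pixel columns grow to the right and rows downward; lengths in m; the calibration is good to about 2 mm. A picture is of the moment at which its call begins: read the wrist's pose just before it.
- close_job(): hands the job in; it is judged then, once.
The state is a dict: "time": time; "q": joint angles; "qd": joint speeds; "joint_efforts": joint torques, N m; "tool_pos": TCP position; "tool_rot": TCP orientation; "ft_force": force on the tool from outside, world axes, zero at the start; "torque": the same for the moment, N m; "finger_gap": opening from 0.0 (shut) to 1.0 (fully open); "gripper_force": force on a finger pad.
Only numpy, scipy, OpenCV 4.12 (cv2) and the standard library are available. Lean on these libraries where they do the work, as an engineer would, in place of code of your own. Each camera call takes 0.05 s, during which the arm holds its last target. There are 200 camera calls.

## Task

Take the loose grey case out of the plywood stand and file it in the rack directly next to the long case, on the side of the long case that faces the sprung end plate. Work its wedge-shaped lower edge in between the two cases there, easing them apart gently without toppling them, until it stands on the rack's floor, upright and lined up with the row, and bed it in with a firm push from above of about 20 newtons, held for half a second and never over 35. Leave the potsherds alone.

Things in the scene. Friction and masses are not known exactly. Their poses are not given: they have to be found in the camera images.
- rack: grey painted rack, fixed, yaw within 0.35 rad of 0, open at front (-x), back and top; holds a packed row of four cases. Origin on the table under the row's centreline: x along the cases, y along the row, z up. Floor 8 mm thick, x -87 to 63, y -88 to 144 mm. Rigid end plate 100 mm wide, 106 mm high, inner face at y = -55 mm. Bracket of the sprung plate at y = 117 to 123 mm, 77 mm high.
- end_plate (a joint): slide (m) of the sprung end plate, 100 mm wide, top 109 mm above the table, along the rack's +y. At 0 its inner face is at y = +9 mm of the rack and the row of four is just closed up; grows to at most 0.022 as the row is pushed apart; 0.016 with a fifth case in. Its spring presses the row towards the rigid plate with about 4 N at 0, 7 N at 0.016.
- case_long_mid (a point): long grey case of the row: front end sticks out 25 mm further (-x) than the others; x -70 to +45 mm about this point, 50 mm above its underside, level with the others' centres. Else like case_b. First, second or third from the rigid plate. It is backed up hard by that plate; only cases on its +y side yield, so the new case, started over the joint, must shift about 8 mm to +y as it goes in.
- case_b_mid (a point): grey case of the row, on edge: 90 mm long (x), 16 thick (y), 100 high, 0.13 kg; its top narrows like a roof from 16 to 6 mm thick over the uppermost 12 mm. The point is its centre. Its place in the row varies.
- case_c_mid (a point): grey case of the row, on edge: 90 mm long (x), 16 thick (y), 100 high, 0.13 kg; its top narrows like a roof from 16 to 6 mm thick over the uppermost 12 mm. The point is its centre. Its place in the row varies.
- case_d_mid (a point): grey case of the row, on edge: 90 mm long (x), 16 thick (y), 100 high, 0.13 kg; its top narrows like a roof from 16 to 6 mm thick over the uppermost 12 mm. The point is its centre. It stands last, against the sprung plate.
- stand: plywood stand, fixed: 110 mm long (its x), 70 mm wide (y), 34 mm high, with a slot 19 mm wide along its x, open at both ends and 24 mm deep, its floor 10 mm above the table. Origin: on the table under its centre. Its yaw lies within 0.4 rad of 0.
- new_case_mid (a point): loose grey case, on edge in the stand's slot: 90 mm long (x), 16 thick (y), 112 high, 0.11 to 0.22 kg. Its lower edge narrows like a wedge from 16 to 6 mm thick over the lowest 12 mm. The point is its centre, 56 mm up. Fully home its centre is 64 mm above the rack's origin, its top 12 mm above the others. Friction of the row takes up 3 to 8 N of a push.
- sherd_wall: loose flat brown potsherd, 76x83x18 mm, lying on the table at the front of the work. Leave alone.
- sherd_rim: loose flat brown potsherd, 76x68x19 mm, lying on the table behind the stand. Leave alone.
- sherd_long: loose curved brown potsherd, 42x98x33 mm, lying on the table to the left front of the rack. Leave alone.
Mind the look-alikes: they are no part of the job. What is shaped like the part that bears case_long_mid but orange is not meant. Leave any red look-alike of the part that bears case_c_mid alone.

How it is judged:
On the way, in this order (a step that is already met when the one before it is completed fails the run):
1. the new case is lifted out of the stand (height (world z) of new_case_mid above 0.11 m), for 0.1 s.
2. the new case stands at least 20 mm deep between the long case and its neighbour (z of new_case_mid in the frame of rack below 0.144 m and y of new_case_mid in the frame of case_long_mid between 0.012 and 0.021 m and x of new_case_mid in the frame of rack between -0.03 and 0.03 m), for 0.1 s.
3. fully home, the new case is pressed on the rack's floor with more than 12 N (the push less the row's friction) (contact force between new_case and rack above 12 N and z of new_case_mid in the frame of rack below 0.0665 m), for 0.4 s.
At the end, for the whole second after the job is handed in: New case released, at rest beside the long case on its sprung-plate side (centres 13.5-19.5 mm apart), within 2.5 mm of home; all five cases upright within 4 degrees, on the floor, middles within 15 mm of the row's centreline; new case in line within 6 degrees (z of new_case_mid in the frame of rack below 0.0665 m and angle between each of new_case_mid, case_long_mid, case_b_mid, case_c_mid, case_d_mid's own z axis and vertical below 0.07 rad and angle between the x axis of new_case_mid and the x axis of rack, either way round below 0.1 rad and y of new_case_mid in the frame of case_long_mid between 0.0135 and 0.0195 m and x of new_case_mid in the frame of rack between -0.015 and 0.015 m and z of each of case_long_mid, case_b_mid, case_c_mid, case_d_mid in the frame of rack below 0.061 m and x of case_long_mid in the frame of rack between -0.015 and 0.015 m and x of case_b_mid in the frame of rack between -0.015 and 0.015 m and x of case_c_mid in the frame of rack between -0.015 and 0.015 m and x of case_d_mid in the frame of rack between -0.015 and 0.015 m and linear speed of new_case below 0.01 m/s); the robot touches nothing.
It fails at once if the new case is forced: it presses on a case of the row or on the rack with more than 35 N (contact force between new_case and case_long above 35 N or contact force between new_case and case_b above 35 N or contact force between new_case and case_c above 35 N or contact force between new_case and case_d above 35 N or contact force between new_case and rack above 35 N).
It fails at once if a case of the row is toppled: it leans more than 0.3 rad (17 degrees) (angle between any of case_long_mid, case_b_mid, case_c_mid, case_d_mid's own z axis and vertical above 0.3 rad).
It fails at once if a potsherd is moved more than 25 mm (distance of any of sherd_wall, sherd_rim, sherd_long from where it was at the start of the episode above 0.025 m).
It also fails if it takes over 53 s, if anything falls off the work surface, if the arm or the gripper's body presses on something with over 40 N, if the wrist force passes 120 N, or if a joint passes its speed limit or range.

## Working session

There is one attempt and no reset: what is moved stays moved. The work goes in short steps, Python scripts to look and compute and a tool call to move; the robot and the scene stay as the last step left them, time stands still between calls to the robot, and variables do not carry over. Pictures are saved under pics/ and viewed, at most 10 in all, crops included, and the job is handed in when it is done.

Besides the shell and the picture viewer there is one more tool, called after ">>>" as name(argument=value, ...), one argument or row to a line, values as JSON. arm_command: Moves the arm, as the interface text tells. Its arguments: {"type":"object","properties":{"series":{"type":"array"},"squeeze":{"type":"number"}},"required":["series"]}

```bash
mkdir -p pics
cat > h.py <<'E'
from plant import *
import numpy as np, cv2
from scipy.spatial.transform import Rotation as R
def cloud(c, wrist_state=None):
    K=c["intrinsics"]; h,w=c["depth"].shape
    u,v=np.meshgrid(np.arange(w),np.arange(h))
    p=cv2.undistortPoints(np.stack([u,v],-1).reshape(-1,1,2).astype(np.float64),K,np.array(c["distortion"])).reshape(h,w,2)
    d=c["depth"].astype(float)
    P=np.dstack([p[...,0]*d,p[...,1]*d,d])
    if wrist_state is None:
        Rm=cv2.Rodrigues(np.array(c["rvec"],float))[0]; t=np.array(c["tvec"],float).ravel()
        W=(P-t)@Rm
    else:
        T=np.array(c["tool_from_camera"]); P=P@T[:3,:3].T+T[:3,3]
        W=P@R.from_quat(wrist_state["tool_rot"]).as_matrix().T+np.array(wrist_state["tool_pos"])
    W[d==0]=np.nan
    return W
E
python3 - <<'E'
from h import *
s=get_state();print(s)
for n in("scene","top"):
    c=read_camera(n);cv2.imwrite(f"pics/{n}0.png",c["img"]);np.save(f"{n}0.npy",cloud(c))
E
```

```text
{'time': 0.0, 'q': array([ 1.17792470e+00,  2.21208383e-01,  1.52760755e+00, -1.39859460e-05,
        1.39469961e+00, -1.26102396e-01]), 'qd': array([-1.67552859e-04, -2.51179340e-04,  7.88985632e-05, -2.74580732e-03,
        1.63271531e-03, -8.61913759e-04]), 'joint_efforts': array([-4.97296733e-04, -4.94632316e+01, -3.87364697e+01,  6.97022304e-02,
        5.76068962e-02, -1.78382179e-04]), 'tool_pos': array([0.16453122, 0.60231358, 0.22145013]), 'tool_rot': array([ 1.32988168e-01,  9.91117159e-01, -9.31024175e-04, -2.40039072e-04]), 'ft_force': array([-0.09548054, -0.03750959, -0.21308177]), 'torque': array([-0.00319633, -0.01942922, -0.0475997 ]), 'gripper_force': 0.0, 'finger_gap': 0.9957255843397436}
```

View pics/top0.png

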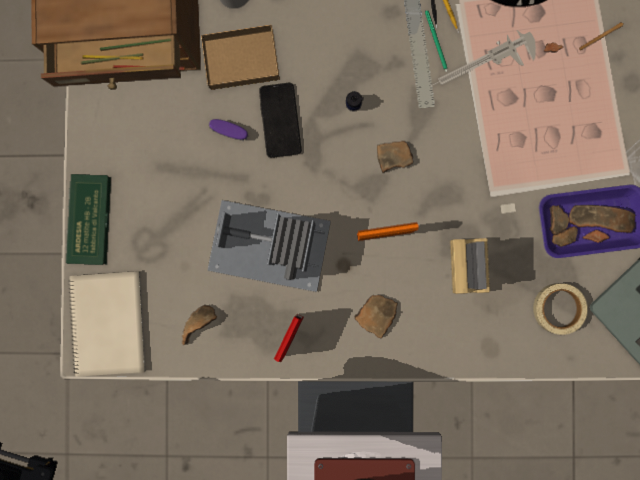

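View pics/scene0.png

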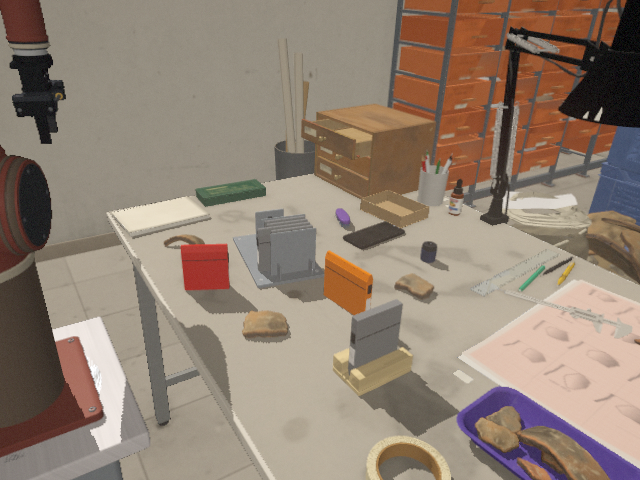

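The top view shows the rack at (270,245), with the sprung plate on its left at (225,232). The row is at (275–310, 245), and the case sticking out to the front at about (291,272) looks like the long case. The stand with the loose grey case is at (472,264). The orange case (388,231) and red case (288,338) are look-alikes and stay put. I'll enlarge the row and stand and measure them.

Run:
```python
from h import *
im=cv2.imread("pics/top0.png")
a=cv2.resize(im[190:300,200:340],None,fx=4,fy=4,interpolation=cv2.INTER_CUBIC)
b=cv2.resize(im[225:300,440:500],None,fx=4,fy=4,interpolation=cv2.INTER_CUBIC)
o=np.zeros((440,800,3),np.uint8);o[:,:560]=a;o[:300,560:800]=b
cv2.imwrite("pics/crop1.png",o)
W=np.load("top0.npy")
for (v0,v1,u0,u1,lo,hi,n) in[(190,300,200,340,.088,.125,"tops row"),(225,300,440,500,.10,.135,"newcase"),(225,300,440,500,.025,.04,"stand"),(190,300,200,340,.004,.013,"floor")]:
    S=W[v0:v1,u0:u1]; m=(S[...,2]>lo)&(S[...,2]<hi)
    mm=(m*255).astype(np.uint8)
    k,l,st,ce=cv2.connectedComponentsWithStats(mm)
    for i in range(1,k):
        if st[i,4]<25: continue
        p=S[l==i]; r=cv2.minAreaRect((p[:,:2]*1000).astype(np.float32))
        print(n,st[i]+[u0,v0,0,0,0],"rect",np.round(r[0],1),np.round(r[1],1),round(r[2],1),"z",np.round(np.percentile(p[:,2],[5,50,95]),4))
c=read_camera("top");print(c["intrinsics"],c["tvec"],c["rvec"])
```

```text
tops row [ 267  213   47   67 1921] rect [532.9 145.3] [ 73.  119.1] 78.6 z [0.0958 0.1051 0.1106]
newcase [473 241  13  48 524] rect [ 498.6 -216. ] [89.7 17.4] 2.4 z [0.1046 0.1214 0.1257]
stand [473 238  17  55 226] rect [ 498.7 -238.9] [110.2  26.5] 2.4 z [0.0296 0.0339 0.0381]
stand [452 239  18  55 771] rect [ 497.1 -196.6] [109.5  29.3] 2.0 z [0.029  0.0338 0.0383]
floor [ 207  200  124   92 4809] rect [541.4 195.9] [240.5 157.7] 79.2 z [0.0046 0.0078 0.0115]
[[621.60679397   0.         325.46043033]
 [  0.         621.60679397 243.80412277]
 [  0.           0.           1.        ]] [0.07805502 0.54292368 1.26572075] [ 2.18628883 -2.18944274  0.03187317]
```

View pics/crop1.png

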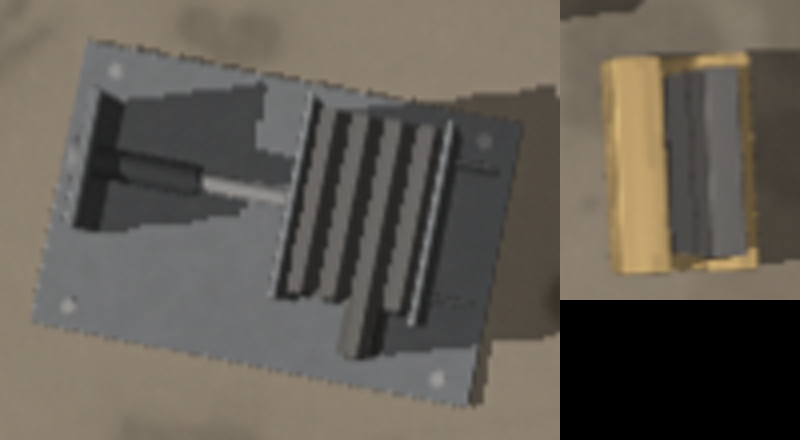

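The crop confirms the row. From the sprung plate (left) to the rigid plate (right) it holds d, a neighbour, the long case sticking out at (360,330), and one more. So the gap is between the long case and the case to its left. Next I'll add a move helper and look at the row closer with the wrist camera.

```bash
cat >> h.py <<'E'
def rel(pos, yaw, tilt0=True):
    """move to world pos(m) with tool y at rack/stand yaw (deg of object's x axis); print rotvec and shift in tool axes"""
    s=get_state(); A=R.from_quat(s["tool_rot"]).as_matrix()
    a=np.radians(yaw+90); y=np.array([np.cos(a),np.sin(a),0]); z=np.array([0,0,-1.]); x=np.cross(y,z)
    B=np.column_stack([x,y,z])
    print("t",round(s["time"],2),"pos",np.round(s["tool_pos"]*1000,1),"F",np.round(s["ft_force"],1),"gap",round(s["finger_gap"],3))
    print("turn",np.round(R.from_matrix(A.T@B).as_rotvec(),4),"shift mm",np.round(A.T@(np.array(pos)-s["tool_pos"])*1000,1))
E
python3 - <<'E'
from h import *
c=read_camera("wrist");T=np.array(c["tool_from_camera"]);print(np.round(T,3),c["intrinsics"][0])
rel([.50,.15,.33],-10.8)
rel([.498,-.217,.28],2.2)
E
```

```text
[[ 0.001 -0.957 -0.29   0.08 ]
 [ 1.     0.001  0.001 -0.001]
 [-0.    -0.29   0.957 -0.162]
 [ 0.     0.     0.     1.   ]] [427.52978146   0.         320.98565389]
t 0.2 pos [164.6 602.5 221.9] F [-0.1 -0.2  0.1] gap 1.0
turn [-0.0012 -0.0002 -0.0783] shift mm [-442.8 -348.2 -107.8]
t 0.2 pos [164.6 602.5 221.9] F [-0.1 -0.2  0.1] gap 1.0
turn [-1.200e-03 -3.000e-04 -3.052e-01] shift mm [-537.6 -702.7  -57.4]
```

>>> arm_command(
  series=[
    [[0,0,-0.01,-44,-35,-40,100],[0,0,-0.02,-88,-70,-80,100],[0,0,-0.03,-133,-104,-108,100],[0,0,-0.04,-177,-140,-108,100],[0,0,-0.05,-221,-175,-108,100],[0,0,-0.06,-266,-210,-108,100],[0,0,-0.07,-310,-244,-108,100],[0,0,-0.078,-360,-284,-108,100],[0,0,-0.078,-410,-323,-108,100],[0,0,-0.078,-443,-348,-108,100]],
  ],
)

```text
time: 1.45
tool_pos: [0.5014, 0.148, 0.3304]
tool_rot: [0.095, 0.995, -0.0, 0.0]
ft_force: [0.3, -0.0, -1.3]
finger_gap: 1.004
gripper_force: 0.0
```

>>> arm_command(
  series=[
    [[0,0,0,0,0,0,100],[0,0,0,0,0,0,100]],
  ],
)

```text
time: 1.7
tool_pos: [0.5, 0.1506, 0.3303]
tool_rot: [0.094, 0.996, 0.0, -0.0]
ft_force: [-0.6, 1.2, -1.2]
finger_gap: 1.005
gripper_force: 0.0
```

Run:
```python
from h import *
s=get_state();c=read_camera("wrist");cv2.imwrite("pics/w1.png",c["img"]);W=cloud(c,s);np.save("w1.npy",W)
rel([.498,-.217,.28],2.2)
print(s["tool_pos"])
for lo,hi,n in[(.095,.125,"tops"),(.003,.013,"floor"),(.1045,.125,"ridges")]:
    m=(W[...,2]>lo)&(W[...,2]<hi)&(W[...,0]>.4)&(abs(W[...,1]-.17)<.2)
    k,l,st,ce=cv2.connectedComponentsWithStats((m*255).astype(np.uint8))
    for i in range(1,k):
        if st[i,4]<150: continue
        p=W[l==i]; r=cv2.minAreaRect((p[:,:2]*1000).astype(np.float32))
        print(n,st[i],np.round(r[0],1),np.round(r[1],1),round(r[2],1),"z",np.round(np.percentile(p[:,2],[5,50,95]),4))
```

```text
t 1.75 pos [499.8 151.1 330.4] F [ 0.7  0.4 -0.2] gap 0.999
turn [ 0.0003 -0.0005 -0.2265] shift mm [ -67.1 -362.    50.3]
[0.50000166 0.1506445  0.33027512]
tops [ 285  167   78  125 7498] [532.2 146.3] [ 72.  120.1] 78.9 z [0.097  0.1058 0.1088]
tops [154 273  45  22 418] [560.3  -8.1] [10.5 43.9] 8.7 z [0.0955 0.0993 0.1008]
floor [  265   140   209   127 12830] [539.2 197.2] [233.1 149.3] 79.2 z [0.0064 0.0079 0.0095]
floor [ 361  232  100   36 2950] [601.9 241.1] [120.8  45.2] 79.0 z [0.0064 0.0079 0.0095]
floor [ 347  381   71   41 2375] [806.7 176.3] [95.6 66.1] 80.0 z [0.0077 0.0093 0.0107]
ridges [ 309  168   12  119 1108] [528.2 139.2] [  9.9 115. ] 79.3 z [0.105  0.1076 0.1089]
ridges [285 190   6 101 378] [535.4 111.2] [ 4.  99.3] 79.0 z [0.1047 0.1057 0.1069]
ridges [356 190   7 102 450] [548.3 177.7] [ 4.1 99.6] 79.0 z [0.1064 0.1081 0.1093]
ridges [293 195  11  92 838] [537.5 121. ] [ 9.6 90.5] 78.6 z [0.105  0.1075 0.109 ]
ridges [326 195  11  92 838] [543.2 151.9] [ 9.7 90. ] 79.8 z [0.1051 0.1076 0.109 ]
ridges [343 195  12  92 835] [546.2 167.8] [ 9.9 90. ] 78.9 z [0.105  0.1076 0.109 ]
```

View pics/w1.png

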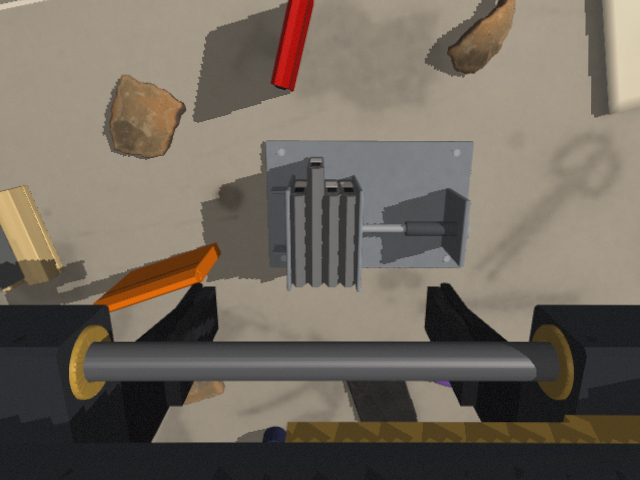

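The wrist view shows the row at (285–362, 167–292), with the long case, second from the rigid plate, at (317,225). The row matches the spec to within 1 mm. Next I'll move over the stand.

>>> arm_command(
  series=[
    [[0,0,-0.04,-5,-55,15,100],[0,0,-0.08,-10,-110,30,100],[0,0,-0.12,-16,-165,30,100],[0,0,-0.16,-22,-220,30,100],[0,0,-0.2,-30,-275,30,100],[0,0,-0.2265,-37,-330,30,100],[0,0,-0.2265,-40,-362,30,100],[0,0,-0.2265,-40,-362,30,100],[0,0,-0.2265,-40,-362,30,100]],
  ],
)

```text
time: 2.88
tool_pos: [0.472, -0.2111, 0.3006]
tool_rot: [-0.02, 1.0, 0.0, 0.0]
ft_force: [0.1, 0.1, -0.1]
finger_gap: 0.999
gripper_force: 0.0
```

Run:
```python
from h import *
s=get_state();c=read_camera("wrist");cv2.imwrite("pics/w2.png",c["img"]);W=cloud(c,s)
rel([.498,-.217,.106],2.2)
for lo,hi,n in[(.116,.13,"case"),(.03,.037,"stand")]:
    m=(W[...,2]>lo)&(W[...,2]<hi)&(W[...,0]>.4)&(abs(W[...,1]+.217)<.08)
    k,l,st,ce=cv2.connectedComponentsWithStats((m*255).astype(np.uint8))
    for i in range(1,k):
        if st[i,4]<150: continue
        p=W[l==i]; r=cv2.minAreaRect((p[:,:2]*1000).astype(np.float32))
        print(n,st[i],np.round(r[0],1),np.round(r[1],1),round(r[2],1),"z",np.round(np.percentile(p[:,2],[5,50,95]),4))
```

```text
t 2.92 pos [ 472.1 -211.   300.7] F [-0.4 -0.1 -0.6] gap 0.999
turn [0.0004 0.0003 0.0013] shift mm [-25.6  -7.1 194.7]
case [ 304  185   20  104 1979] [ 497.6 -216.3] [90.  15.7] 2.3 z [0.1205 0.1218 0.123 ]
stand [ 281  160   25  104 2395] [ 498.5 -239.3] [109.9  24.5] 1.0 z [0.0325 0.0338 0.0352]
stand [ 325  160   25  104 2520] [ 496.6 -193.7] [109.7  24.7] 2.5 z [0.0324 0.0338 0.0351]
```

>>> arm_command(
  series=[
    [[0,0,0,-25,-6,40,100],[0,0,0,-25,-6.4,90,100],[0,0,0,-25,-6.4,140,100],[0,0,0,-25,-6.4,185,100],[0,0,0,-25,-6.4,205,100],[0,0,0,-25,-6.4,208.5,100],[0,0,0,-25,-6.4,208.5,100],[0,0,0,-25,-6.4,208.5,60],[0,0,0,-25,-6.4,208.5,40],[0,0,0,-25,-6.4,208.5,30]],
  ],
  squeeze=15,
)

```text
time: 4.18
tool_pos: [0.4973, -0.2184, 0.0927]
tool_rot: [-0.019, 1.0, -0.0, 0.0]
ft_force: [-0.4, 0.2, 0.2]
finger_gap: 0.744
gripper_force: 0.0
```

>>> arm_command(
  series=[
    [[0,0,0,0,0,0,10],[0,0,0,0,0,0,10],[0,0,0,0,0,0,10],[0,0,0,0,0,0,10]],
  ],
  squeeze=35,
)

```text
time: 4.68
tool_pos: [0.4969, -0.2181, 0.092]
tool_rot: [-0.019, 1.0, 0.0, -0.0]
ft_force: [-0.1, 0.2, 1.1]
finger_gap: 0.286
gripper_force: 0.0
```

>>> arm_command(
  series=[
    [[0,0,0,0,1.6,0,27],[0,0,0,0,1.6,0,10],[0,0,0,0,1.6,0,10],[0,0,0,0,1.6,0,10],[0,0,0,0,1.6,0,10],[0,0,0,0,1.6,0,10]],
  ],
  squeeze=35,
)

```text
time: 5.42
tool_pos: [0.4969, -0.2165, 0.092]
tool_rot: [-0.019, 1.0, 0.0, -0.0]
ft_force: [-0.4, 0.5, -0.4]
finger_gap: 0.182
gripper_force: 35.0
```

>>> arm_command(
  series=[
    [[0,0,0,0,0,-10,10],[0,0,0,0,0,-35,10],[0,0,0,0,0,-75,10],[0,0,0,0,0,-120,10],[0,0,0,0,0,-150,10],[0,0,0,0,0,-160,10],[0,0,0,0,0,-160,10]],
  ],
)

```text
time: 6.3
tool_pos: [0.4969, -0.2166, 0.2522]
tool_rot: [-0.019, 1.0, -0.0, 0.0]
ft_force: [-0.1, 0.9, -1.0]
finger_gap: 0.18
gripper_force: 35.0
```

Run:
```python
from h import *
rel([.5407,.1444,.235],-10.85)
```

```text
t 6.3 pos [ 496.9 -216.6  252.2] F [-0.1  0.9 -1. ] gap 0.18
turn [-0.0004  0.0006  0.2271] shift mm [-57.3 359.1  17.1]
```

>>> arm_command(
  series=[
    [[0,0,0.03,-6,40,5,10],[0,0,0.07,-14,90,8,10],[0,0,0.11,-22,140,10,10],[0,0,0.15,-30,190,12,10],[0,0,0.19,-38,240,14,10],[0,0,0.2271,-46,290,16,10],[0,0,0.2271,-54,335,17,10],[0,0,0.2271,-57.3,359,17,10],[0,0,0.2271,-57.3,359,17,10],[0,0,0.2271,-57.3,359,17,10]],
  ],
)

```text
time: 7.55
tool_pos: [0.5398, 0.1438, 0.2335]
tool_rot: [0.095, 0.996, -0.001, -0.001]
ft_force: [0.4, -0.0, -2.0]
finger_gap: 0.181
gripper_force: 35.0
```

>>> arm_command(
  series=[
    [[0,0,0,0,0,0,10],[0,0,0,0,0,0,10]],
  ],
)

```text
time: 7.8
tool_pos: [0.5406, 0.1435, 0.235]
tool_rot: [0.095, 0.995, -0.0, -0.0]
ft_force: [0.6, -0.3, -1.6]
finger_gap: 0.181
gripper_force: 35.0
```

Run:
```python
from h import *
s=get_state();c=read_camera("wrist");cv2.imwrite("pics/w3.png",c["img"]);W=cloud(c,s);np.save("w3.npy",W)
rel([.5407,.1444,.235],-10.85)
O=np.array([545.8,167.4])/1000; a=np.radians(-10.85); X=np.array([np.cos(a),np.sin(a)]);Y=np.array([-X[1],X[0]])
D=W[...,:2]-O; xr=D@X*1000; yr=D@Y*1000; z=W[...,2]*1000
for lo,hi,n,mn in[(104.5,111,"ridge",60),(150,268,"held",60)]:
    m=(z>lo)&(z<hi)&(abs(xr)<100)&(yr>-60)&(yr<15)
    k,l,st,ce=cv2.connectedComponentsWithStats((m*255).astype(np.uint8))
    for i in range(1,k):
        if st[i,4]<mn: continue
        q=l==i
        print(n,st[i],"x",np.round(np.percentile(xr[q],[2,98]),1),"y",np.round(np.percentile(yr[q],[1,50,99]),1),"z",np.round(np.percentile(z[q],[2,98]),1))
m=(z>168)&(z<225)&(abs(xr)<100)&(xr<-35)&(yr>-60)&(yr<15)
for zz in range(150,240,10):
    q=m&(abs(z-zz)<4)
    if q.sum()>20: print(zz,np.round(np.percentile(yr[q],[2,50,98]),1),np.round(np.percentile(xr[q],[2,50]),1))
```

```text
t 7.85 pos [540.7 143.6 235.1] F [ 0.8  1.1 -1.5] gap 0.177
turn [-0.0001  0.0002 -0.0013] shift mm [0.1 0.8 0.1]
ridge [305 125  14  56 653] x [-69.1 -37.2] y [-35.5 -31.3 -26.7] z [104.7 109.2]
ridge [271 156   9 136 699] x [-47.6  46.3] y [-59.1 -57.1 -55.2] z [104.6 107.1]
ridge [366 156  12 137 856] x [-47.3  47.7] y [ 8.6 10.7 13.3] z [105.2 109.5]
ridge [ 282  163   15  123 1495] x [-43.3  41.6] y [-51.6 -47.  -42.8] z [104.8 109.2]
ridge [328 163  14  39 258] x [-44.3 -20.5] y [-19.3 -13.3 -10.9] z [104.5 109. ]
ridge [ 349  163   18  123 1512] x [-43.2  40.9] y [-3.9  0.5  5.3] z [104.7 109.2]
held [ 266  173  111  168 9347] x [-45.8  -4. ] y [-41.3 -24.8  -8.3] z [179.8 266.3]
held [ 299  381   45   41 1803] x [13.9 30.9] y [-32.9 -24.8 -17. ] z [263.6 266. ]
170 [-32.2 -25.8 -17.4] [-44.8 -44.5]
180 [-32.2 -24.8 -17.5] [-45.1 -44.9]
190 [-32.1 -24.8 -17.3] [-45.1 -44.9]
200 [-32.2 -24.8 -17.4] [-45.2 -44.9]
210 [-32.2 -24.8 -17.6] [-45.2 -44.6]
220 [-32.5 -25.  -17.3] [-46.1 -44.6]
```

View pics/w3.png

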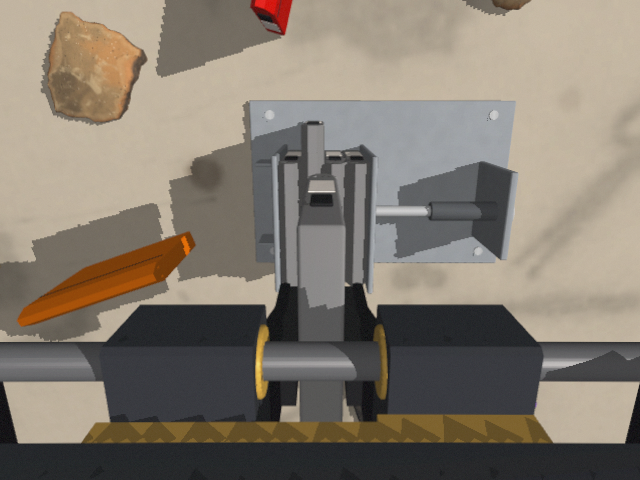

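The held case hangs upright, seen at (322,250). Its centre is at rack y −24.8 and the joint is at −23.2, so I'll shift it +1.8 mm and lower it to just above the tops.

>>> arm_command(
  series=[
    [[0,0,0,0,1.8,10,10],[0,0,0,0,1.8,25,10],[0,0,0,0,1.8,38,10],[0,0,0,0,1.8,42,10],[0,0,0,0,1.8,42,10],[0,0,0,0,1.8,42,10]],
  ],
)

```text
time: 8.6
tool_pos: [0.5413, 0.1462, 0.1936]
tool_rot: [0.095, 0.996, 0.0, 0.0]
ft_force: [-1.0, 0.0, -0.8]
finger_gap: 0.183
gripper_force: 35.0
```

```bash
cat >> h.py <<'E'
def look():
    s=get_state();c=read_camera("wrist");W=cloud(c,s)
    O=np.array([545.8,167.4])/1000; a=np.radians(-10.85); X=np.array([np.cos(a),np.sin(a)]);Y=np.array([-X[1],X[0]])
    D=W[...,:2]-O; xr=D@X*1000; yr=D@Y*1000; z=W[...,2]*1000
    t=s["tool_pos"]; print("t",round(s["time"],2),"tcp rack",np.round([(t[:2]-O)@X*1000,(t[:2]-O)@Y*1000,t[2]*1000],1),"F",np.round([s["ft_force"][:2]@X,s["ft_force"][:2]@Y,s["ft_force"][2]],1),"gap",round(s["finger_gap"],3))
    for lo,hi,n,mn in[(104.5,110.5,"ridge",60)]:
        m=(z>lo)&(z<hi)&(abs(xr)<100)&(yr>-62)&(yr<35)
        k,l,st,ce=cv2.connectedComponentsWithStats((m*255).astype(np.uint8))
        for i in range(1,k):
            if st[i,4]<mn: continue
            q=l==i
            print(n,"x",np.round(np.percentile(xr[q],[2,98]),1),"y",np.round(np.percentile(yr[q],[1,50,99]),1),"z",np.round(np.percentile(z[q],[2,98]),1))
    for zz in range(112,220,8):
        q=(abs(z-zz)<4)&(xr>-50)&(xr<-40)&(yr>-50)&(yr<20)
        if q.sum()>20: print("front",zz,np.round(np.percentile(yr[q],[2,98]),1),np.round(np.median(xr[q]),1))
    return c
E
python3 - <<'E'
from h import *
look()
E
```

```text
t 8.6 tcp rack [ -0.4 -21.7 193.6] F [-1.  -0.2 -0.8] gap 0.183
ridge x [-68.5 -27. ] y [-35.6 -31.8 -26.6] z [104.7 109.3]
ridge x [-47.5  45.3] y [-59.1 -57.1 -55.2] z [104.6 107.1]
ridge x [-47.9  42.6] y [ 8.6 10.8 13.3] z [105.2 109.6]
ridge x [-43.2  28.6] y [-51.6 -47.1 -42.6] z [104.7 109.3]
ridge x [-44.5 -30.9] y [-19.6 -12.1 -10.7] z [104.6 109.1]
ridge x [-43.3  23.8] y [-3.7  0.6  5.3] z [104.7 109.2]
front 112 [-48.7  12.7] -43.8
front 120 [-29.5 -14.5] -44.3
front 128 [-29.5 -14.7] -44.3
front 136 [-29.3 -14.5] -44.4
front 144 [-29.4 -14.6] -44.7
front 152 [-29.4 -14.8] -44.7
front 160 [-29.4 -14.6] -44.7
front 168 [-29.5 -14.9] -44.4
front 176 [-29.7 -14.5] -44.3
front 184 [-29.5 -14.6] -45.7
front 192 [-29.8 -14.7] -45.4
front 200 [-29.5 -14.9] -44.4
front 208 [-29.7 -14.8] -44.4
front 216 [-29.8 -14.8] -44.4
```

>>> arm_command(
  series=[
    [[0,0,0,0,-0.8,1,10],[0,0,0,0,-0.8,3,10],[0,0,0,0,-0.8,5,10],[0,0,0,0,-0.5,7,10],[0,0,0,0,0.1,9,10],[0,0,0,0,0.9,11,10],[0,0,0,0,0.9,11,10],[0,0,0,0,0.9,11,10]],
  ],
)

```text
time: 9.65
tool_pos: [0.5415, 0.1466, 0.1824]
tool_rot: [0.095, 0.996, -0.0, 0.0]
ft_force: [0.9, -4.6, 4.6]
finger_gap: 0.181
gripper_force: 35.0
```

Run:
```python
from h import *
look()
```

```text
t 9.65 tcp rack [ -0.3 -21.2 182.4] F [ 1.8 -4.3  4.6] gap 0.181
ridge x [-68.4 -23.2] y [-35.4 -30.8  -8.5] z [104.7 109.2]
ridge x [-47.7  34.1] y [-59.1 -57.  -55.2] z [104.6 107.1]
ridge x [-47.6  35. ] y [10.9 13.  15.5] z [105.1 109.6]
ridge x [-43.6  29.3] y [-51.5 -47.2 -42.7] z [104.7 109. ]
ridge x [-43.3  27.4] y [-1.3  3.1  7.8] z [104.7 109.3]
front 112 [-48.9  14.7] -43.9
front 120 [-29.5 -14.6] -44.1
front 128 [-29.2 -14.5] -44.5
front 136 [-29.1 -14.8] -44.6
front 144 [-29.3 -14.4] -44.5
front 152 [-29.2 -14.3] -44.6
front 160 [-29.1 -14.6] -44.2
front 168 [-29.3 -14.4] -44.3
front 176 [-29.5 -14. ] -45.5
front 184 [-29.1 -14.5] -44.6
front 192 [-29.2 -14.4] -44.2
front 200 [-29.1 -14.1] -44.2
front 208 [-29.3 -14.1] -44.0
front 216 [-28.6 -14.5] -42.0
```

>>> arm_command(
  series=[
    [[0,0,0,0,1.0,2,10],[0,0,0,0,1.9,4,10],[0,0,0,0,2.7,6,10],[0,0,0,0,3.6,8,10],[0,0,0,0,4.4,10,10],[0,0,0,0,4.4,10,10]],
  ],
)

```text
time: 10.45
tool_pos: [0.5419, 0.1512, 0.1719]
tool_rot: [0.095, 0.996, -0.0, -0.0]
ft_force: [-0.4, -4.5, 3.7]
finger_gap: 0.185
gripper_force: 35.1
```

Run:
```python
from h import *
look()
```

```text
t 10.45 tcp rack [ -0.8 -16.7 171.9] F [ 0.5 -4.5  3.7] gap 0.185
ridge x [-68.   14.4] y [-35.6 -31.9 -26.8] z [104.7 109.3]
ridge x [-47.7  27.5] y [-59.1 -57.  -55. ] z [104.6 107. ]
ridge x [-48.   26.5] y [20.4 22.1 24.5] z [104.8 109.6]
ridge x [-43.6  31. ] y [-51.5 -46.8 -42.7] z [104.8 109.1]
ridge x [-43.8  15.1] y [-7.3 -1.8  1.4] z [104.8 109.4]
ridge x [-43.2  30.2] y [ 8.3 12.9 17.8] z [104.7 109.4]
front 112 [-49.  16.] -43.2
front 120 [-25.1 -10.4] -45.1
front 128 [-24.9 -10.3] -45.1
front 136 [-24.7 -10. ] -45.1
front 144 [-24.8 -10.3] -45.0
front 152 [-25.   -9.8] -44.7
front 160 [-24.7  -9.9] -45.9
front 168 [-25.   -9.5] -46.1
front 176 [-24.6  -9.9] -44.9
front 184 [-24.6  -9.8] -44.7
front 192 [-24.6  -9.8] -44.7
front 200 [-24.5  -9.6] -43.1
```

>>> arm_command(
  series=[
    [[0,0,0,0,1.1,2,10],[0,0,0,0,2.0,4,10],[0,0,0,0,2.8,6,10],[0,0,0,0,2.9,8,10],[0,0,0,0,2.9,11,10],[0,0,0,0,2.9,14,10],[0,0,0,0,2.9,14,10]],
  ],
)

```text
time: 11.38
tool_pos: [0.5419, 0.1537, 0.1572]
tool_rot: [0.095, 0.996, -0.001, -0.001]
ft_force: [-0.6, -5.5, 2.2]
finger_gap: 0.181
gripper_force: 35.1
```

Run:
```python
from h import *
look()
```

```text
t 11.38 tcp rack [ -1.2 -14.2 157.2] F [ 0.4 -5.5  2.2] gap 0.181
ridge x [-68.2   7.7] y [-35.5 -31.  -26.7] z [104.8 109.1]
ridge x [-48.   20.4] y [-59.  -56.9 -55.1] z [104.6 107. ]
ridge x [-48.2  19.1] y [26.7 28.3 30.8] z [104.9 109.5]
ridge x [-43.4  22.6] y [-51.5 -46.5 -42.6] z [104.7 109. ]
ridge x [-43.7   8.1] y [-1.   3.3  7.9] z [104.7 109. ]
ridge x [-43.5  19.6] y [15.3 19.8 24.4] z [104.7 108.9]
front 112 [-49.4  19.3] -44.1
front 120 [-22.2  -7.5] -45.5
front 128 [-22.3  -7.7] -45.5
front 136 [-22.4  -7.4] -45.2
front 144 [-22.3  -7.4] -45.3
front 152 [-22.4  -7.1] -46.5
front 160 [-22.   -7.5] -45.4
front 168 [-22.1  -7.3] -45.1
front 176 [-22.2  -7.3] -45.1
front 184 [-22.   -7.1] -43.5
front 192 [-21.5  -8.4] -42.6
```

>>> arm_command(
  series=[
    [[0,0,0,0,0,4,10],[0,0,0,0,0,8,10],[0,0,0,0,0,12,10],[0,0,0,0,0,16,10],[0,0,0,0,0,20,10],[0,0,0,0,0,20,10]],
  ],
)

```text
time: 12.18
tool_pos: [0.5416, 0.1538, 0.1368]
tool_rot: [0.095, 0.996, -0.0, -0.001]
ft_force: [0.3, -5.8, 0.3]
finger_gap: 0.182
gripper_force: 35.0
```

>>> arm_command(
  series=[
    [[0,0,0,0,0,4,10],[0,0,0,0,0,8,10],[0,0,0,0,0,12,10],[0,0,0,0,0,16,10],[0,0,0,0,0,20,10],[0,0,0,0,0,21,10],[0,0,0,0,0,21,10]],
  ],
)

```text
time: 13.05
tool_pos: [0.5413, 0.1537, 0.1156]
tool_rot: [0.095, 0.996, -0.001, -0.001]
ft_force: [0.2, -6.2, -0.7]
finger_gap: 0.179
gripper_force: 35.0
```

Run:
```python
from h import *
c=look();cv2.imwrite("pics/w4.png",c["img"])
```

```text
t 13.05 tcp rack [ -1.8 -14.3 115.6] F [ 1.4 -6.  -0.7] gap 0.179
ridge x [-68.3  -8. ] y [-35.4 -30.9 -26.6] z [104.7 109.1]
ridge x [-48.2   0.1] y [-59.  -56.8 -55. ] z [104.6 107. ]
ridge x [-48.6  -1.3] y [25.2 26.8 29.3] z [104.9 109.6]
ridge x [-47.5 -45.4] y [-19.1 -13.8  -7.2] z [104.7 110.3]
ridge x [-44.4  -6.8] y [-3.5  0.8  5.6] z [104.7 109.1]
ridge x [-44.   -0.7] y [-51.3 -46.5 -42.5] z [104.8 109.1]
ridge x [-44.1  -0.9] y [13.  16.8 21.7] z [104.8 109.1]
front 112 [-49.   19.3] -44.0
front 120 [-22.2  -7.7] -45.9
front 128 [-22.1  -7.3] -45.8
front 136 [-22.2  -7.3] -45.7
front 144 [-22.1  -7.1] -43.6
front 192 [-49.1  18.6] -40.1
front 200 [-48.9  19.3] -40.1
front 208 [-47.  19.] -40.1
```

View pics/w4.png

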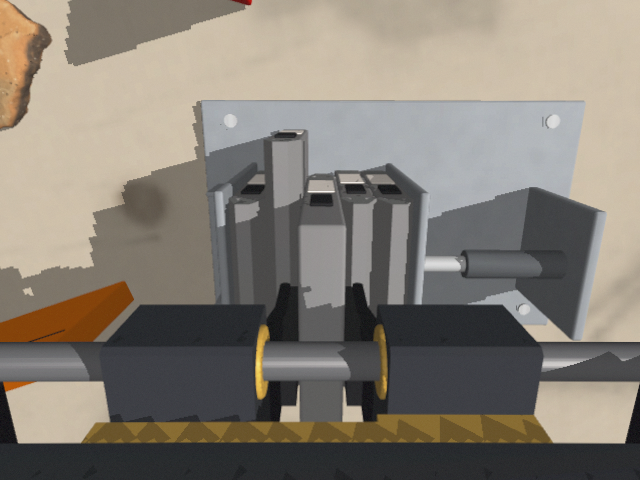

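The case stands deep and upright in the gap, seen at (322,240), with no lean in the row. I'll relax the sideways load, release, rise and shut the fingers.

>>> arm_command(
  series=[
    [[0,0,0,0,-0.4,0,10],[0,0,0,0,-0.7,0,10],[0,0,0,0,-0.7,0,25],[0,0,0,0,-0.7,0,35],[0,0,0,0,-0.7,0,35],[0,0,0,0,-0.7,0,35],[0,0,0,0,-0.7,0,35],[0,0,0,0,-0.7,-10,35],[0,0,0,0,-0.7,-30,35],[0,0,0,0,-0.7,-50,35]],
  ],
)

```text
time: 14.35
tool_pos: [0.5425, 0.1535, 0.1684]
tool_rot: [0.095, 0.996, 0.0, 0.0]
ft_force: [0.3, 0.3, 0.7]
finger_gap: 0.35
gripper_force: 0.0
```

>>> arm_command(
  series=[
    [[0,0,0,0,0,0,20],[0,0,0,0,0,0,0],[0,0,0,0,0,0,0],[0,0,0,0,0,0,0],[0,0,0,0,0,0,0],[0,0,0,0,0,0,0],[0,0,0,0,0,0,0],[0,0,0,0,0,0,0]],
  ],
  squeeze=20,
)

```text
time: 15.35
tool_pos: [0.5424, 0.1535, 0.167]
tool_rot: [0.095, 0.996, -0.0, 0.0]
ft_force: [0.5, -1.0, -0.3]
finger_gap: 0.004
gripper_force: 0.0
```

Run:
```python
from h import *
look()
```

```text
t 15.35 tcp rack [ -0.8 -14.3 167. ] F [ 0.6 -0.9 -0.3] gap 0.004
ridge x [-67.7  23. ] y [-35.5 -31.  -26.7] z [104.7 109.2]
ridge x [-47.7  25.4] y [-59.1 -57.  -55.1] z [104.6 107. ]
ridge x [-48.1  24.2] y [25.1 26.8 29.3] z [105.1 109.6]
ridge x [-43.5  24.6] y [-51.4 -46.7 -42.7] z [104.8 109.2]
ridge x [-44.   23.9] y [-3.6  0.8  5.2] z [104.7 109.1]
ridge x [-43.5  24.5] y [12.4 16.7 21.6] z [104.7 109.1]
front 112 [-49.   18.2] -43.6
front 120 [-22.2  -8. ] -46.0
front 128 [-22.3  -7.6] -45.8
front 136 [-22.5  -7.9] -45.8
front 144 [-22.6  -7.6] -43.4
```

>>> arm_command(
  series=[
    [[0,0,0,0,-0.7,10,0],[0,0,0,0,-0.7,18,0],[0,0,0,0,-0.7,21,0],[0,0,0,0,-0.7,23,0],[0,0,0,0,-0.7,25,0],[0,0,0,0,-0.7,27,0],[0,0,0,0,-0.7,29,0],[0,0,0,0,-0.7,31,0]],
  ],
)

```text
time: 16.4
tool_pos: [0.5423, 0.1528, 0.1361]
tool_rot: [0.095, 0.996, -0.0, 0.0]
ft_force: [-1.1, -2.0, 4.3]
finger_gap: 0.004
gripper_force: 1.8
```

>>> arm_command(
  series=[
    [[0,0,0,0,0,2,0],[0,0,0,0,0,4,0],[0,0,0,0,0,6,0],[0,0,0,0,0,8,0],[0,0,0,0,0,10,0],[0,0,0,0,0,12,0],[0,0,0,0,0,13.5,0],[0,0,0,0,0,14.5,0],[0,0,0,0,0,14.5,0]],
  ],
)

```text
time: 17.52
tool_pos: [0.5422, 0.1529, 0.1214]
tool_rot: [0.095, 0.996, 0.0, -0.0]
ft_force: [0.9, -0.8, 1.5]
finger_gap: 0.004
gripper_force: 1.0
```

Top at about 121 mm; home is 120 mm. I'll go on in small steps.

>>> arm_command(
  series=[
    [[0,0,0,0,0,0.5,0],[0,0,0,0,0,1,0],[0,0,0,0,0,1.5,0],[0,0,0,0,0,1.5,0]],
  ],
)

```text
time: 18.02
tool_pos: [0.5422, 0.1529, 0.1204]
tool_rot: [0.095, 0.996, 0.0, 0.0]
ft_force: [-1.2, -1.9, 5.5]
finger_gap: 0.005
gripper_force: 2.8
```

>>> arm_command(
  series=[
    [[0,0,0,0,0,0.3,0],[0,0,0,0,0,0.6,0],[0,0,0,0,0,0.6,0]],
  ],
)

```text
time: 18.4
tool_pos: [0.5423, 0.1529, 0.1204]
tool_rot: [0.095, 0.996, 0.0, 0.0]
ft_force: [-3.2, -2.2, 9.3]
finger_gap: 0.0
gripper_force: 4.5
```

>>> arm_command(
  series=[
    [[0,0,0,0,0,0.4,0],[0,0,0,0,0,0.8,0],[0,0,0,0,0,1.2,0],[0,0,0,0,0,1.4,0],[0,0,0,0,0,1.4,0]],
  ],
)

```text
time: 19.02
tool_pos: [0.5424, 0.1529, 0.1203]
tool_rot: [0.094, 0.996, -0.0, 0.0]
ft_force: [-7.0, -2.7, 17.7]
finger_gap: 0.009
gripper_force: 8.6
```

>>> arm_command(
  series=[
    [[0,0,0,0,0,0.3,0],[0,0,0,0,0,0.6,0],[0,0,0,0,0,0.6,0],[0,0,0,0,0,0.6,0],[0,0,0,0,0,0.6,0],[0,0,0,0,0,0.6,0],[0,0,0,0,0,0.6,0]],
  ],
)

```text
time: 19.9
tool_pos: [0.5425, 0.1529, 0.1203]
tool_rot: [0.094, 0.996, -0.0, 0.0]
ft_force: [-8.5, -2.6, 20.7]
finger_gap: 0.004
gripper_force: 10.2
```

>>> arm_command(
  series=[
    [[0,0,0,0,0,0.3,0],[0,0,0,0,0,0.5,0],[0,0,0,0,0,0.5,0],[0,0,0,0,0,0.5,0],[0,0,0,0,0,0.5,0],[0,0,0,0,0,0.5,0],[0,0,0,0,0,0.5,0]],
  ],
)

```text
time: 20.78
tool_pos: [0.5426, 0.1529, 0.1203]
tool_rot: [0.094, 0.996, -0.0, 0.001]
ft_force: [-9.6, -3.1, 22.8]
finger_gap: 0.005
gripper_force: 11.6
```

>>> arm_command(
  series=[
    [[0,0,0,0,0,-1.5,0],[0,0,0,0,0,-3,0],[0,0,0,0,0,-6,0],[0,0,0,0,0,-20,0],[0,0,0,0,0,-50,0],[0,0,0,0,0,-90,0],[0,0,0,0,0,-120,0],[0,0,0,0,0,-120,0]],
  ],
)

```text
time: 21.78
tool_pos: [0.5441, 0.1532, 0.2408]
tool_rot: [0.095, 0.996, 0.001, 0.003]
ft_force: [1.2, -0.1, 0.4]
finger_gap: 0.007
gripper_force: 0.0
```

Run:
```python
from h import *
c=look();cv2.imwrite("pics/w5.png",c["img"])
```

```text
t 21.77 tcp rack [  1.  -14.2 240.8] F [1.2 0.1 0.4] gap 0.007
ridge x [-67.3  42.9] y [-35.6 -31.  -26.7] z [104.7 109.2]
ridge x [-47.3  47.9] y [-59.2 -57.  -55.1] z [104.6 107.2]
ridge x [-47.6  47.5] y [24.6 26.8 29.4] z [105.3 109.6]
ridge x [-42.8  43.4] y [-51.6 -46.9 -42.8] z [104.7 109.1]
ridge x [-43.5  43.1] y [-3.8  0.5  5.1] z [104.7 109.2]
ridge x [-42.9  43.3] y [12.2 16.5 21.6] z [104.7 109.2]
front 112 [-49.4  18.8] -43.3
front 120 [-22.9  -7.7] -42.7
```

View pics/w5.png

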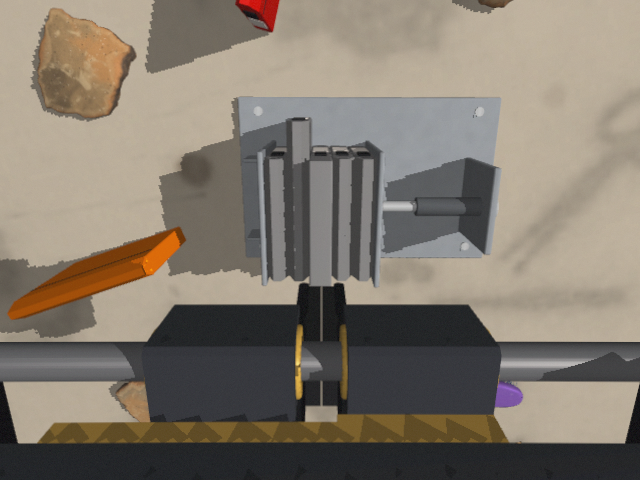

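The picture shows all five cases closed up and upright. The new case, at (320,215), sits beside the long case (300,195) at home height, and the gripper is clear.

```bash
python3 -c "
from plant import *
print(close_job())"
```

```text
the job is handed in; nothing more can be done
None
```

The new case is filed on the sprung-plate side of the long case, on the rack floor and upright. It was bedded in with about 21–23 N held for over half a second. The job is handed in, but no verdict came back.

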